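Load the sampler: pick out the amber bottle, push the blue-capped row home

ROBOT

A 6-joint arm with a two-finger parallel gripper is mounted at the origin on the work surface. World frame = base frame: x ahead of the robot, y to its left, z up, the work surface at z = 0. Lengths are in m, angles in rad, forces in N, time in s.
With the tool pointing down it reaches from about 0.325 to 0.925 m from the base axis. Payload 3.1 kg.
Tool frame: the origin (TCP) lies between the finger pads; the fingertips stand 14 mm ahead of it and the grasp point (between the pads) lies 5 mm behind it; z points along the fingers, y is the line along which they close (so a half turn about z gives the same grasp; the last joint's range is limited). The gripper opens to 85 mm and grips with 20 to 120 N. Pads are 22 mm wide; open, the fingers measure 114 mm over their backs; the gripper's body (76 mm by 85 mm) begins 54 mm behind the grasp point. The pads swing forward as they close: fully open they stand 13 mm farther back than shut.
Start: joints at [1.168, 0.217, 1.613, -0, 1.311, -0.112], TCP at [0.179, 0.599, 0.245] pointing down, gripper open.
Joint ranges: [-2.75, 2.75], [-0.78, 2.1], [0.31, 2.55], [-1.13, 4.27], [0.13, 2.63], [-2.58, 2.58]. Speed limits (rad/s): [2.79, 2.79, 3.14, 3.14, 3.14, 3.14].

INTERFACE

Orientations are given as [roll, pitch, yaw] about the fixed x, y, z axes, in that order (R = Rz(yaw) Ry(pitch) Rx(roll)).
In Python, from cell import bot gives the robot as it stands.
- The arm moves only by the shell command python3 -m jog 'ROWS' [FORCE]. ROWS is JSON, a list of rows, each a list of 3 entries, a list of its own where there are three numbers: the turn, a rotation vector about the tool's x, y, z in rad, then the shift along the tool's x, y, z in cm, then the closure, from 0 (fully open) to 1 (shut). In form: [[[ax, ay, az], [tx, ty, tz], jaw], ...]. A call has 1 to 8 rows; each row shifts and turns the commanded pose from where the row before left it, along the tool's axes as they then stand; what a row does not reach is not made up. A row lasts 1/12 s, in which the tool goes at most 41.7 mm and 7.16 degrees, less where a joint would pass 70% of its speed; a pose out of reach is approached as far as the arm can. A call is refused whole if a number of a shift passes 4.17 or a number of a turn 0.125, either way. A call with a gripper value outside its range is refused whole. The fingers move at their own pace and stop on an object; FORCE is the grip in N (left out, the last holds). Time passes only in rows, so rows that do not move let the fingers close. It gives the time, the measured TCP pose, the force, the opening and the grip force at its end, in the units of the state.
- bot.read_state(): the state, without advancing time (a new reading comes with each control period).
- bot.camera(name): name is "scene" or "top" or "wrist"; returns (picture, depth): 384x512x3 uint8, red, green, blue; 384x512 float32, m along the optical axis (not along the pixel's ray), 0 where there is no reading.
- bot.get_calibration(name): a dict with "camera_matrix" (3x3 intrinsics, pixels), "k1" (the pictures are not rectified: a ray, as slopes to the right and down, at radius r is drawn at 1 + k1 r^2 times it, then the intrinsics apply), "position" and "rotation" of the camera in the world. Camera axes: x right, y down, z forward; pixel columns grow to the right and rows downward; lengths in m; the calibration is good to about 2 mm. A picture is of the moment at which its call begins: read the wrist's pose just before it. get_calibration takes no time and is no camera call; for the wrist camera it gives the pose at the moment of the call.
- bot.finish_job(): hands the job in; it is judged then, once.
The state is a dict: "t": time; "q": joint angles; "qvel": joint speeds; "tau": joint torques, N m; "tool_pos": TCP position; "tool_rot": TCP orientation; "force": force on the tool from outside, world axes, zero at the start; "wrist_torque": the same for the moment, N m; "width": finger opening in m; "grip_force": force on a finger pad.
Only numpy, scipy, OpenCV 4.12 (cv2) and the standard library are available. Lean on these libraries where they do the work, as an engineer would, in place of code of your own. Each camera call takes 0.05 s, during which the arm holds its last target. There are 200 camera calls.

TASK

Get the sampling unit loaded: first take the amber bottle off its loading plate and stand it upright in the white tray with the used one. Then take the straightedge with the orange grip and, with it alone and without your fingers touching them, push the four blue-capped bottles together as one row in under the head until every one stands against the rear stop. Finally stand the straightedge back on the blue mat; tip nothing over and leave everything else where it is.

Things in the scene. Friction and masses are not known exactly. Their poses are not given: they have to be found in the camera images.
- sampler: Bench-top sampling unit, a fixed white and black C-shaped machine. Origin on the bench (z 0) mid-width, 110 mm in front of the rear stop; +y points straight in under the head (loading direction, roughly world -y), +x along its width, z up. Flat steel loading plate, top at z 12 mm, x -140..140, y -235..115. Two guide rails stand on it along y: inner faces at x = +-120 mm, y -195..105, tops at z 37 mm.
- sampler_stop (a point): Middle of the foot of the black rear stop's flat face, on the plate at (0, 110, 12) mm in the sampler's frame. The face looks to -y, spans x -128..128 and is 40 mm high. A bottle that touches it has its origin at sampler y = 88 mm.
- sampler_head (a point): Middle of the lower front edge of the overhanging head, (0, -30, 190) mm in the sampler's frame. The head spans x -170..170, y -30..360, z 190..414 mm; trim stands out 8 mm from its flat black front; the front 160 mm has a clear top and sides (solid, keep out). Thin probes hang 10 mm below it at y 88. A closed column fills y > 120 below it.
- bottle1: Pale plastic bottle with a blue screw cap, standing loose on the loading plate. 44 mm diameter up to 57 mm, cap 37 mm diameter from 64 to 84 mm above its base; about 90 g (60 to 130 g). Origin at the centre of its underside, z up. Seated against the rear stop, its origin is at sampler y = 88 mm.
- bottle2: Pale plastic bottle with a blue screw cap, standing loose on the loading plate. 44 mm diameter up to 57 mm, cap 37 mm diameter from 64 to 84 mm above its base; about 90 g (60 to 130 g). Origin at the centre of its underside, z up. Seated against the rear stop, its origin is at sampler y = 88 mm.
- bottle3: Pale plastic bottle with a blue screw cap, standing loose on the loading plate. 44 mm diameter up to 57 mm, cap 37 mm diameter from 64 to 84 mm above its base; about 90 g (60 to 130 g). Origin at the centre of its underside, z up. Seated against the rear stop, its origin is at sampler y = 88 mm.
- bottle4: Pale plastic bottle with a blue screw cap, standing loose on the loading plate. 44 mm diameter up to 57 mm, cap 37 mm diameter from 64 to 84 mm above its base; about 90 g (60 to 130 g). Origin at the centre of its underside, z up. Seated against the rear stop, its origin is at sampler y = 88 mm.
- amber: Dark brown bottle with a black cap standing on the loading plate in front of the blue-capped ones: the one to take out. Same shape as they (44 mm diameter up to 57 mm, cap 37 mm from 64 to 84 mm, about 90 g). Origin at the centre of its underside, z up.
- straightedge: Straightedge pusher, 0.24 kg, standing on its foot on the blue mat: an aluminium angle 200 mm long (x), with a flat foot 45 mm deep (y -22.5..22.5) and 4 mm thick, and an upright blade 32 mm high along its front edge; the flat pushing face is at y = +22.5 mm and faces +y. An orange bar grip leans back over the foot towards -y. Origin at the centre of the foot's underside, z up.
- straightedge_grip (a point): Point on the axis of the straightedge's orange grip, at (0, -57, 77) mm in its frame. The grip is a flat-sided bar 26 mm wide (straightedge x, pinch across this) and 14 mm thick; it rises 120 mm from about (0, 4, 4) mm on the foot, leaning 40 degrees from vertical towards -y. This point is 95 mm up along it; it ends 27 mm farther on.
- mat: Fixed blue bench mat, 230 (x) x 130 (y) x 4 mm, lying flat. Origin at the centre of its underside; its top is 4 mm above the bench.
- tray: Fixed white open tray, outside 220 (x) x 130 (y) x 30 mm high, walls and floor 4 mm thick. Origin at the centre of its underside.
- used: Used brown bottle with black cap, standing loose in the tray (44 mm diameter, 84 mm tall): leave it. Origin at the centre of its underside.
- cap: Loose blue screw cap lying in the tray, 34 mm diameter, 19 mm high: leave it. Origin at the centre of its underside.
- tip_box: Closed pipette-tip box with a blue lid, 88 (x) x 128 (y) x 65 mm, loose on the bench: leave it. Origin at the centre of its underside.
- wash_bottle: Wash bottle with red cap and bent spout, 60 mm diameter, 181 mm tall, loose on the bench: leave it. Origin at the centre of its underside.
- tube_rack: Yellow tube rack with blue-capped tubes, 94 (x) x 200 (y) mm, 118 mm tall, loose on the bench: leave it. Origin at the centre of its underside.
- big_cap: Large blue bottle cap, 66 mm diameter, 28 mm high, loose on the bench: leave it. Origin at the centre of its underside.

How it is judged:
By the outcome, as a careful person would: the job done as asked, in the order asked, and still so for the second after the job is handed in, with the robot touching nothing.
It also fails if it takes over 61 s, if anything falls off the work surface, if the arm or the gripper's body presses on something with over 40 N, if the wrist force passes 120 N, or if a joint passes its speed limit or range.

## Working session

There is one attempt and no reset: what is moved stays moved. The work goes in short steps, Python scripts to look and compute and a shell command to move; the robot and the scene stay as the last step left them, time stands still between calls to the robot, and variables do not carry over. Pictures are saved under pics/ and viewed, at most 13 in all, crops included, and the job is handed in when it is done.

```bash
ls; mkdir -p pics
python3 - <<'E'
from cell import bot
import cv2,numpy as np
s=bot.read_state();print(s)
for n in("scene","top"):
    p,d=bot.camera(n);c=bot.get_calibration(n);print(n,c)
    cv2.imwrite(f"pics/{n}0.png",p[:,:,::-1]);np.savez(f"{n}0.npz",p=p,d=d)
E
```

```text
pics
{'t': 0.0, 'q': array([ 1.16780594e+00,  2.17773845e-01,  1.61494725e+00, -1.66304266e-05,
        1.31129693e+00, -1.12235865e-01]), 'qvel': array([-0.00038577, -0.00241467, -0.00045198,  0.00041103, -0.00012743,
        0.00145631]), 'tau': array([-2.09780305e-04, -3.96861219e+01, -3.03848362e+01, -2.33863775e-04,
        9.81764286e-03, -1.62824165e-05]), 'tool_pos': array([0.17886485, 0.59803449, 0.24394917]), 'tool_rot': array([-3.13918074e+00, -2.55680349e-04,  2.85084211e+00]), 'force': array([-0.36469977, -0.29174681, -0.43468709]), 'wrist_torque': array([ 0.01729867, -0.01981306, -0.00611881]), 'grip_force': 0.0, 'width': 0.08550817393130436}
scene {'camera_matrix': array([[444.82091469,   0.        , 250.94036822],
       [  0.        , 444.82091469, 193.29680995],
       [  0.        ,   0.        ,   1.        ]]), 'k1': -0.03611041192308393, 'position': array([1.22167744, 0.54019501, 0.69339183]), 'rotation': array([-2.13942326,  0.00856419,  2.18021068])}
top {'camera_matrix': array([[417.73238601,   0.        , 254.9352338 ],
       [  0.        , 417.73238601, 187.01104851],
       [  0.        ,   0.        ,   1.        ]]), 'k1': -0.09016744771215748, 'position': array([0.26318645, 0.05063469, 1.30098456]), 'rotation': array([-2.90923384e+00,  5.30443666e-04, -1.63985773e+00])}
```

View pics/scene0.png

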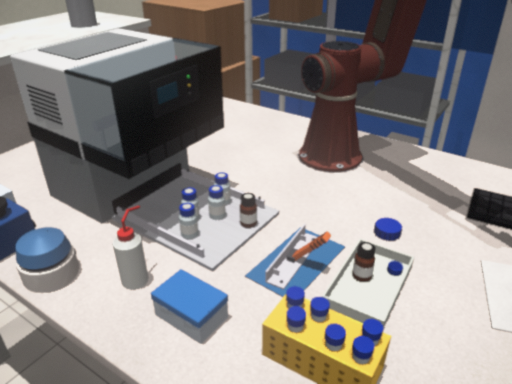

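View pics/top0.png

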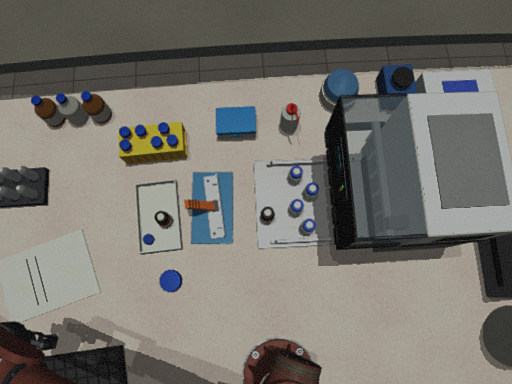

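The scene view shows the sampler on the left, with four blue-capped bottles and the amber one on its plate. In the top view, the caps are at about (295,173), (312,190), (296,207) and (308,227), and the amber cap at (267,214). The straightedge lies at (212,206) with its grip to the left at (200,205). The tray is at (160,215), holding the used bottle (163,218) and loose cap (149,240).

```bash
cat > h.py <<'E'
import numpy as np,cv2
from scipy.spatial.transform import Rotation as R
from cell import bot
def ray(c,uv):
    K=np.array(c["camera_matrix"]);k=c["k1"]
    uv=np.atleast_2d(np.float64(uv))
    x=cv2.undistortPoints(uv.reshape(-1,1,2),K,np.array([k,0,0,0,0.]))[:,0]
    return np.c_[x,np.ones(len(x))]@R.from_euler('xyz',c["rotation"]).as_matrix().T
def onz(c,uv,z):
    d=ray(c,uv);o=np.array(c["position"]);return o+d*((z-o[2])/d[:,2])[:,None]
def cloud(c,dep):
    h,w=dep.shape;v,u=np.mgrid[:h,:w]
    d=ray(c,np.c_[u.ravel(),v.ravel()]);return (np.array(c["position"])+d*dep.reshape(-1,1)).reshape(h,w,3)
def blobs(m,amin=20,box=None):
    m=m.astype(np.uint8)
    n,l,s,ce=cv2.connectedComponentsWithStats(m)
    return [(ce[i],s[i],l==i) for i in range(1,n) if s[i][4]>=amin]
E
python3 - <<'E'
from h import *
c=bot.get_calibration("top");f=np.load("top0.npz");p,d=f["p"],f["d"]
P=cloud(c,d);hsv=cv2.cvtColor(p,cv2.COLOR_RGB2HSV)
H,S,V=[hsv[...,i].astype(int) for i in range(3)]
np.set_printoptions(precision=4,suppress=True)
def show(n,m,amin,x0=110,x1=335,y0=150,y1=260):
    w=np.zeros_like(m);w[y0:y1,x0:x1]=1
    for ce,s,l in blobs(m&w,amin):
        z=np.median(P[l][:,2]);print(n,ce.round(1),s,"medianxyz",np.median(P[l],0),"onz.096",onz(c,ce,.096)[0])
        r=cv2.minAreaRect(np.argwhere(l)[:,::-1].astype(np.float32));print("   rect",r)
show("blue",(H>112)&(H<128)&(S>150)&(V>70),15)
show("mat",(H>95)&(H<=112)&(S>100),200)
show("orange",(H<14)&(S>140)&(V>90),15)
show("dark",(V<60),15)
# height map print
zz=P[...,2]
cv2.imwrite("pics/crop.png",cv2.resize(p[150:260,120:340,::-1],None,fx=3.6,fy=3.6,interpolation=cv2.INTER_CUBIC))
E
```

```text
blue [297.9 170.2] [292 166  10  12  22] medianxyz [ 0.5931 -0.102   0.096 ] onz.096 [ 0.5903 -0.1003  0.096 ]
   rect ((297.65570068359375, 170.5802001953125), (10.781272888183594, 7.381772041320801), 60.945396423339844)
blue [308.2 222.5] [304 219  11  12  28] medianxyz [ 0.434  -0.1147  0.0953] onz.096 [ 0.431  -0.1157  0.096 ]
   rect ((307.9200134277344, 223.56002807617188), (8.0, 11.600000381469727), 53.13010025024414)
blue [146.3 238.2] [144 235   7   9  18] medianxyz [0.4289 0.3754 0.0231] onz.096 [0.4173 0.3567 0.096 ]
   rect ((146.1370086669922, 238.3013916015625), (4.915728569030762, 8.89512825012207), 20.556045532226562)
mat [199.  185.4] [193 173  22  27 329] medianxyz [0.5861 0.2097 0.0038] onz.096 [0.5641 0.1972 0.096 ]
   rect ((203.5, 186.0), (26.0, 21.0), 90.0)
mat [214.8 214.5] [ 191  173   42   70 1326] medianxyz [0.4781 0.1392 0.0044] onz.096 [0.4733 0.1542 0.096 ]
   rect ((211.99913024902344, 207.52938842773438), (40.01211166381836, 70.1461410522461), 1.6846843957901)
orange [199.7 204.6] [185 200  29  10 207] medianxyz [0.5115 0.1995 0.0674] onz.096 [0.506  0
[... 1218 characters left out ...]
82] onz.096 [ 0.6106 -0.0933  0.096 ]
   rect ((293.5000305175781, 164.0), (1.2484405040740967, 29.06369400024414), 87.1375961303711)
dark [266.8 215.9] [261 207  13  17 104] medianxyz [0.4585 0.0025 0.0888] onz.096 [0.459  0.0031 0.096 ]
   rect ((266.7500305175781, 214.75001525878906), (13.435027122497559, 14.142135620117188), 45.0)
dark [198.2 211.2] [192 209  16   7  62] medianxyz [0.5039 0.2161 0.0047] onz.096 [0.4865 0.2026 0.096 ]
   rect ((199.5, 212.0), (15.0, 6.0), -0.0)
dark [163.7 219.4] [155 211  17  17 129] medianxyz [0.4708 0.3074 0.0766] onz.096 [0.4689 0.3047 0.096 ]
   rect ((163.1800079345703, 218.760009765625), (18.399999618530273, 12.600001335144043), 36.869895935058594)
```

View pics/crop.png

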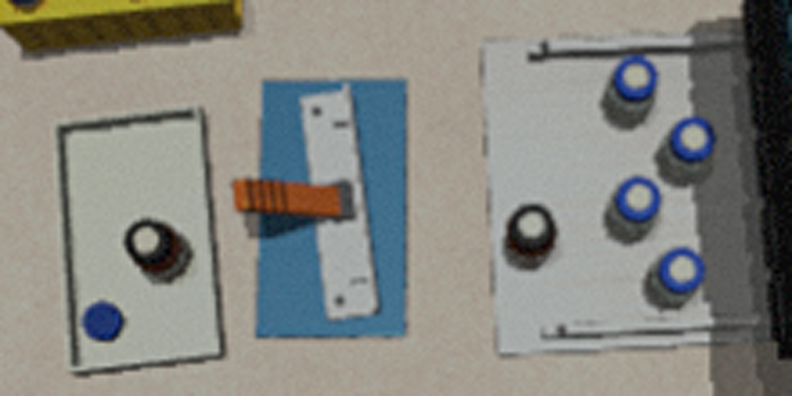

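Crop (scale 3.6, offset 120,150): the plate's front edge runs (483,40)–(497,353), with rails along the top and bottom. The amber cap is at (531,225) and the four blue caps are clear. The straightedge is slightly rotated on the mat, and its grip points left to (235,193). The tray's upper half and right side look free for the amber bottle.

Run:
```python
from h import *
np.set_printoptions(precision=4,suppress=True)
c=bot.get_calibration("top");f=np.load("top0.npz");p,d=f["p"],f["d"]
P=cloud(c,d);X,Y,Z=[P[...,i] for i in range(3)]
ok=(d>0)
def rect(n,m,amin=8):
    for ce,s,l in blobs(m,amin):
        q=P[l];r=cv2.minAreaRect(q[:,:2].astype(np.float32));
        print(n,len(q),"mean",q.mean(0),"rect c",np.round(r[0],4),"size",np.round(r[1],4),"ang",round(r[2],2))
reg=ok&(X>.36)&(X<.7)&(Y>-.2)&(Y<.07)
rect("caps",reg&(Z>.088)&(Z<.104))
plate=reg&(Z>.008)&(Z<.016)
rect("plate",plate,200)
rect("rail",reg&(Z>.03)&(Z<.042),8)
reg=ok&(X>.36)&(X<.7)&(Y>.07)&(Y<.25)
rect("blade",reg&(Z>.028)&(Z<.041),20)
rect("foot",reg&(Z>.006)&(Z<.0115),60)
regt=ok&(X>.36)&(X<.7)&(Y>.25)&(Y<.45)
rect("trayrim",regt&(Z>.025)&(Z<.034),8)
rect("used",regt&(Z>.08)&(Z<.1),8)
rect("cap",regt&(Z>.017)&(Z<.026),8)
# front edge of head
rect("headtop",ok&(Z>.405)&(Z<.425),50)
# colour edge based plate corners
E=lambda cx,cy:(120+cx/3.6-.5,150+cy/3.6-.5)
print("plate corners",onz(c,[E(483,40),E(497,353)],.012))
print("mat",onz(c,[E(263,80),E(408,80),E(407,338),E(257,338)],.004))
print("tray",onz(c,[E(58,125),E(202,108),E(224,356),E(72,372)],.03))
print("foot/blade",onz(c,[E(301,96),E(325,318)],.008),onz(c,[E(350,86),E(380,311)],.036))
print("railsfront",onz(c,[E(532,50),E(545,330)],.037))
```

```text
caps 118 mean [ 0.5866 -0.0933  0.096 ] rect c [ 0.5874 -0.0929] size [0.0332 0.0354] ang 85.36
caps 113 mean [ 0.5323 -0.1355  0.0962] rect c [ 0.5326 -0.1357] size [0.0346 0.0319] ang 87.63
caps 116 mean [ 0.4864 -0.087   0.0966] rect c [ 0.487  -0.0866] size [0.0333 0.0337] ang 87.59
caps 114 mean [0.4699 0.0019 0.0959] rect c [0.4702 0.0023] size [0.0333 0.0334] ang 37.55
caps 127 mean [ 0.4262 -0.1164  0.0961] rect c [ 0.4265 -0.1163] size [0.0324 0.0353] ang 80.51
plate 4249 mean [ 0.5044 -0.078   0.0121] rect c [ 0.5117 -0.0839] size [0.2359 0.2782] ang 89.02
rail 176 mean [ 0.6333 -0.1024  0.0359] rect c [ 0.6336 -0.1032] size [0.1878 0.0102] ang 89.09
rail 11 mean [ 0.5762 -0.0779  0.0367] rect c [ 0.5763 -0.078 ] size [0.0288 0.0054] ang 35.99
rail 171 mean [ 0.3884 -0.1027  0.0368] rect c [ 0.3889 -0.1008] size [0.1892 0.009 ] ang 88.65
blade 43 mean [0.5688 0.1487 0.0344] rect c [0.5697 0.1489] size [0.0943 0.0039] ang 4.38
blade 33 mean [0.5154 0.1751 0.0342] rect c [0.5139 0.1756] size [0.0172 0.0298] ang 70.94
blade 43 mean [0.4712 0.1409 0.0352] rect c [0.4723 0.1411]
[... 1848 characters left out ...]
3 0.3986 0.0223] rect c [0.4192 0.3983] size [0.0026 0.0189] ang 82.61
cap 9 mean [0.3953 0.2703 0.0215] rect c [0.3967 0.2696] size [0.0045 0.0165] ang 70.14
headtop 23126 mean [ 0.5009 -0.3552  0.4115] rect c [ 0.5063 -0.3664] size [0.3913 0.3415] ang 88.66
plate corners [[0.655  0.0283 0.012 ]
 [0.3763 0.0354 0.012 ]]
mat [[0.6339 0.2274 0.004 ]
 [0.6248 0.0976 0.004 ]
 [0.3952 0.1117 0.004 ]
 [0.4038 0.2408 0.004 ]]
tray [[0.5983 0.4056 0.03  ]
 [0.6048 0.2782 0.03  ]
 [0.3876 0.2655 0.03  ]
 [0.3823 0.3951 0.03  ]]
foot/blade [[0.6156 0.1935 0.008 ]
 [0.4167 0.181  0.008 ]] [[0.614  0.1473 0.036 ]
 [0.4161 0.1316 0.036 ]]
railsfront [[ 0.6353 -0.0134  0.037 ]
 [ 0.3905 -0.0058  0.037 ]]
```

```bash
cat >> h.py <<'E'
def tool():
    s=bot.read_state();return np.array(s["tool_pos"]),R.from_euler('xyz',s["tool_rot"]),s
def Rt(y,z):
    z=np.array(z,float)/np.linalg.norm(z);y=np.array(y,float);y-=z*(y@z);y/=np.linalg.norm(y)
    return R.from_matrix(np.c_[np.cross(y,z),y,z])
def plan(*tg):
    """targets (pos, Rot): each leg = turn first (tool), then shift in new tool axes, cm"""
    p,r,s=tool();print("t",round(s["t"],2),"p",p.round(4),"w",round(s["width"],4))
    for q,t in tg:
        print(" turn",(r.inv()*t).as_rotvec().round(3)," shift cm",(t.inv().apply(np.array(q)-p)*100).round(2));p,r=np.array(q),t
E
python3 - <<'E'
from h import *
np.set_printoptions(precision=4,suppress=True)
p,r,s=tool();c=bot.get_calibration("wrist");print("wristcam in tool",r.inv().apply(np.array(c["position"])-p), (r.inv()*R.from_euler('xyz',c["rotation"])).as_matrix()[:,2])
D=Rt([0,1,0],[0,0,-1])
plan(([.4699,.0019,.2],D),([.4699,.0019,.055],D),([.4699,.0019,.16],D),([.552,.34,.16],D),([.552,.34,.048],D))
c=bot.get_calibration("top");f=np.load("top0.npz");P=cloud(c,f["d"]);hsv=cv2.cvtColor(f["p"],cv2.COLOR_RGB2HSV)
m=(hsv[...,0]<14)&(hsv[...,1]>140)&(hsv[...,2]>90);m[:195]=0;m[:,:180]=0;m[215:]=0;m[:,225:]=0
q=P[m];q=q[q[:,2]>.02]
for a in np.arange(.02,.11,.01):
    k=(q[:,2]>=a)&(q[:,2]<a+.01)
    if k.sum():print(a,k.sum(),q[k].mean(0),np.ptp(q[k][:,0]))
E
```

```text
wristcam in tool [ 0.078   0.0004 -0.1286] [-0.3088  0.0011  0.9511]
t 0.1 p [0.1789 0.5981 0.2441] w 0.0857
 turn [-0.002 -0.001 -0.291]  shift cm [-29.1  -59.62   4.41]
 turn [0. 0. 0.]  shift cm [ 0.   0.  14.5]
 turn [0. 0. 0.]  shift cm [  0.    0.  -10.5]
 turn [0. 0. 0.]  shift cm [-8.21 33.81  0.  ]
 turn [0. 0. 0.]  shift cm [ 0.   0.  11.2]
0.02 23 [0.514  0.1682 0.0259] 0.02243464579646748
0.03 22 [0.5141 0.1748 0.0348] 0.021450423114822925
0.039999999999999994 14 [0.5138 0.1814 0.0445] 0.020158198344032652
0.049999999999999996 25 [0.5111 0.1881 0.0551] 0.02190585475925555
0.06 27 [0.5131 0.1971 0.0649] 0.0222783891007744
0.06999999999999999 18 [0.5114 0.2049 0.0746] 0.022038814358685488
0.07999999999999999 20 [0.51   0.2128 0.0843] 0.020301034214518232
0.09 28 [0.5094 0.2249 0.0952] 0.021409209970634113
0.09999999999999999 30 [0.5104 0.2318 0.1041] 0.02135451138397726
```

```bash
python3 -m jog '[[[0,0,-0.097],[0,0,0],0.25],[[0,0,-0.097],[0,0,0],0.25],[[0,0,-0.097],[-1.6,-3.3,0.2],0.25],[[0,0,0],[-1.6,-3.3,0.2],0.25],[[0,0,0],[-1.6,-3.3,0.2],0.25],[[0,0,0],[-1.6,-3.3,0.2],0.25],[[0,0,0],[-1.6,-3.3,0.2],0.25],[[0,0,0],[-1.6,-3.3,0.2],0.25]]'
python3 -m jog '[[[0,0,0],[-1.6,-3.3,0.2],0.25],[[0,0,0],[-1.6,-3.3,0.2],0.25],[[0,0,0],[-1.6,-3.3,0.2],0.25],[[0,0,0],[-1.6,-3.3,0.2],0.25],[[0,0,0],[-1.6,-3.3,0.2],0.25],[[0,0,0],[-1.6,-3.3,0.2],0.25],[[0,0,0],[-1.6,-3.3,0.2],0.25],[[0,0,0],[-1.6,-3.3,0.2],0.25]]'
python3 -m jog '[[[0,0,0],[-1.6,-3.3,0.2],0.25],[[0,0,0],[-1.6,-3.3,0.2],0.25],[[0,0,0],[-1.6,-3.3,0.2],0.25],[[0,0,0],[-1.6,-3.3,0.2],0.25],[[0,0,0],[0,0,0],0.25],[[0,0,0],[0,0,0],0.25]]'
python3 - <<'E'
from h import *
D=Rt([0,1,0],[0,0,-1])
plan(([.4699,.0019,.2],D),([.4699,.0019,.055],D));print(tool()[2]["q"])
E
```

```text
t: 0.77
tool_pos: [0.272, 0.3975, 0.2326]
tool_rot: [-3.141, -0.0, -3.141]
force: [0.5, -0.9, -0.1]
width: 0.0638
grip_force: 0.0
t: 1.43
tool_pos: [0.4001, 0.1337, 0.217]
tool_rot: [3.141, -0.0, -3.141]
force: [1.5, 0.4, 0.5]
width: 0.064
grip_force: 0.0
t: 1.93
tool_pos: [0.4641, 0.002, 0.2088]
tool_rot: [3.141, -0.001, 3.138]
force: [-1.5, 0.6, -0.2]
width: 0.0641
grip_force: 0.0
t 1.93 p [0.4641 0.002  0.2088] w 0.0641
 turn [ 0.001 -0.001 -0.004]  shift cm [-0.58 -0.01  0.88]
 turn [0. 0. 0.]  shift cm [ 0.   0.  14.5]
[-1.47306791e-01 -9.78361126e-02  2.01570711e+00  3.12571433e-04
  1.22519724e+00 -1.71447206e+00]
```

```bash
python3 -m jog '[[[0,0,0],[-0.3,0,2],0.25],[[0,0,0],[-0.3,0,2.5],0.25],[[0,0,0],[0,0,2.5],0.25],[[0,0,0],[0,0,2.5],0.25],[[0,0,0],[0,0,2.5],0.25],[[0,0,0],[0,0,2],0.25],[[0,0,0],[0,0,1.4],0.25],[[0,0,0],[0,0,0],0.25]]' 30
python3 -m jog '[[[0,0,0],[0,0,0],0.7],[[0,0,0],[0,0,0],0.7],[[0,0,0],[0,0,0],0.7],[[0,0,0],[0,0,0],0.7],[[0,0,0],[0,0,0],0.7],[[0,0,0],[0,0,0],0.7]]' 30
python3 -m jog '[[[0,0,0],[0,0,-1],0.7],[[0,0,0],[0,0,-2],0.7],[[0,0,0],[0,0,-2.5],0.7],[[0,0,0],[0,0,-2.5],0.7],[[0,0,0],[0,0,-2.5],0.7],[[0,0,0],[0,0,0],0.7]]' 30
python3 - <<'E'
from h import *
D=Rt([0,1,0],[0,0,-1])
plan(([.565,.345,.16],D),([.565,.345,.048],D))
E
```

```text
t: 2.6
tool_pos: [0.4658, 0.0055, 0.0518]
tool_rot: [3.14, -0.008, -3.14]
force: [0.2, 0.4, -0.4]
width: 0.0636
grip_force: 0.0
t: 3.1
tool_pos: [0.4707, 0.0035, 0.0562]
tool_rot: [3.142, 0.002, -3.142]
force: [-0.2, 0.8, 1.7]
width: 0.0432
grip_force: 30.8
t: 3.6
tool_pos: [0.4742, 0.0028, 0.1667]
tool_rot: [-3.14, 0.011, -3.141]
force: [1.2, 0.0, 0.8]
width: 0.0435
grip_force: 30.7
t 3.6 p [0.4742 0.0028 0.1667] w 0.0435
 turn [-0.002  0.011  0.   ]  shift cm [-9.08 34.22  0.67]
 turn [0. 0. 0.]  shift cm [ 0.   0.  11.2]
```

```bash
python3 -m jog '[[[0,0,0],[-0.4,1.4,0],0.7],[[0,0,0],[-0.8,2.9,0],0.7],[[0,0,0],[-0.8,2.9,0],0.7],[[0,0,0],[-0.8,2.9,0],0.7],[[0,0,0],[-0.8,2.9,0],0.7],[[0,0,0],[-0.8,2.9,0],0.7],[[0,0,0],[-0.8,2.9,0],0.7],[[0,0,0],[-0.8,2.9,0],0.7]]' 30
python3 -m jog '[[[0,0,0],[-0.8,2.9,0],0.7],[[0,0,0],[-0.8,2.9,0],0.7],[[0,0,0],[-0.8,2.9,0],0.7],[[0,0,0],[-0.7,2.4,0],0.7],[[0,0,0],[-0.3,1.4,0],0.7],[[0,0,0],[0,0,0],0.7],[[0,0,0],[0,0,0],0.7],[[0,0,0],[0,0,0],0.7]]' 30
python3 - <<'E'
from h import *
D=Rt([0,1,0],[0,0,-1])
plan(([.565,.345,.16],D),([.565,.345,.048],D));print(tool()[2]["q"])
p,d=bot.camera("top");cv2.imwrite("pics/t2.png",cv2.resize(p[130:280,110:350,::-1],None,fx=3,fy=3))
E
```

```text
t: 4.27
tool_pos: [0.5296, 0.2217, 0.1597]
tool_rot: [-3.141, -0.001, -3.141]
force: [0.3, -0.5, -0.7]
width: 0.0431
grip_force: 30.9
t: 4.93
tool_pos: [0.5633, 0.3445, 0.1595]
tool_rot: [-3.14, -0.002, -3.142]
force: [-0.8, -0.4, -0.9]
width: 0.0429
grip_force: 30.9
t 4.93 p [0.5633 0.3445 0.1595] w 0.0429
 turn [-0.001 -0.002  0.   ]  shift cm [-0.17  0.05 -0.05]
 turn [0. 0. 0.]  shift cm [ 0.   0.  11.2]
[ 4.42901034e-01  3.69962102e-01  1.58954834e+00 -5.65403685e-04
  1.18424340e+00 -1.12773193e+00]
```

View pics/t2.png

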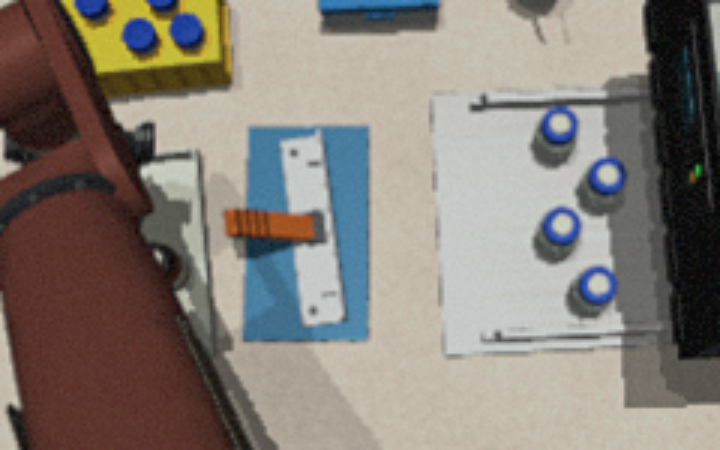

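The crop shows the amber bottle gone from the plate. The arm is over the tray's upper end, and the straightedge (310,230) and the four bottles haven't moved. I'll lower the bottle now.

```bash
python3 -m jog '[[[0,0,0],[-0.1,0,2.5],0.7],[[0,0,0],[0,0,2.5],0.7],[[0,0,0],[0,0,2.5],0.7],[[0,0,0],[0,0,2],0.7],[[0,0,0],[0,0,1],0.7],[[0,0,0],[0,0,0],0.7],[[0,0,0],[0,0,0],0.7],[[0,0,0],[0,0,0],0.7]]' 30
python3 -m jog '[[[0,0,0],[0,0,0.25],0.7],[[0,0,0],[0,0,0.25],0.7],[[0,0,0],[0,0,0],0.7],[[0,0,0],[0,0,0],0.7]]' 30
```

```text
t: 5.65
tool_pos: [0.5663, 0.3457, 0.0572]
tool_rot: [3.14, 0.003, 3.141]
force: [-0.0, -0.0, 0.2]
width: 0.0428
grip_force: 30.9
t: 5.98
tool_pos: [0.5651, 0.3456, 0.0507]
tool_rot: [3.141, 0.0, -3.141]
force: [-0.0, 0.2, -1.7]
width: 0.0431
grip_force: 30.9
```

```bash
python3 -m jog '[[[0,0,0],[0,0,0.15],0.7],[[0,0,0],[0,0,0.1],0.7],[[0,0,0],[0,0,0],0.7],[[0,0,0],[0,0,0],0.7]]' 30
```

```text
t: 6.32
tool_pos: [0.5651, 0.3456, 0.0482]
tool_rot: [3.141, 0.0, -3.141]
force: [-0.6, -0.1, 2.2]
width: 0.0432
grip_force: 31.1
```

```bash
python3 -m jog '[[[0,0,0],[0,0,0],0.3],[[0,0,0],[0,0,0],0.3],[[0,0,0],[0,0,0],0.3],[[0,0,0],[0,0,-1],0.3],[[0,0,0],[0,0,-2],0.3],[[0,0,0],[0,0,-3],0.3],[[0,0,0],[0,0,-4],0.3],[[0,0,0],[0,0,-4],0.3]]'
python3 -m jog '[[[0,0,0],[0,0,-3],0.3],[[0,0,0],[0,0,-3],0.3],[[0,0,0],[0,0,0],0.3]]'
python3 - <<'E'
from h import *
u=np.array([.079,-.997,0])
T=Rt([.997,.079,0],u*.707+[0,0,-.707]);z=T.as_matrix()[:,2]
G=np.array([.5095,.2262,.087])+.005*z
D=Rt([1,.079,0],[0,0,-1]);
plan((G-.13*z+[0,0,.05],D),(G-.13*z,T),(G,T));print(tool()[2]["q"])
E
```

```text
t: 6.98
tool_pos: [0.564, 0.345, 0.1885]
tool_rot: [-3.14, -0.002, -3.141]
force: [0.0, 0.8, 0.7]
width: 0.0598
grip_force: 0.0
t: 7.23
tool_pos: [0.569, 0.3475, 0.2583]
tool_rot: [3.135, 0.015, -3.141]
force: [0.6, 1.0, 1.4]
width: 0.0597
grip_force: 0.0
t 7.23 p [0.569  0.3475 0.2583] w 0.0597
 turn [0.017 0.007 1.492]  shift cm [-2.78 -6.89  3.3 ]
 turn [-0.    -0.785 -0.   ]  shift cm [ 3.54 -0.    3.54]
 turn [0. 0. 0.]  shift cm [-0. -0. 13.]
[ 4.43064903e-01  2.84455339e-01  1.50671762e+00  4.60990031e-05
  1.33422054e+00 -1.12809140e+00]
```

```bash
python3 -m jog '[[[0,0,0.124],[0,0,0],0],[[0,0,0.124],[0,0,0],0],[[0,0,0.124],[0,0,0],0],[[0,0,0.124],[0,0,0],0],[[0,0,0.124],[0,0,0],0],[[0,0,0.124],[0,0,0],0],[[0,0,0.124],[0,0,0],0],[[0,0,0.124],[0,0,0],0]]'
python3 -m jog '[[[0,0,0.124],[0,0,0],0],[[0,0,0.124],[0,0,0],0],[[0,0,0.124],[0,0,0],0],[[0,0,0.124],[0,0,0],0],[[0,0,0],[-1,-2,0],0],[[0,0,0],[-1,-2,0],0],[[0,0,0],[-1,-2,0],0],[[0,0,0],[0,0,0],0]]'
python3 -m jog '[[[0,-0.112,0],[0,0,0],0],[[0,-0.112,0],[0,0,0],0],[[0,-0.112,0],[0,0,0],0],[[0,-0.112,0],[0,0,0],0],[[0,-0.112,0],[0,0,0],0],[[0,-0.112,0],[0,0,0],0],[[0,-0.112,0],[0,0,0],0],[[0,0,0],[0,0,0],0]]'
cat >> h.py <<'E'
u=np.array([.079,-.997,0])
T=Rt([.997,.079,0],u*.707+[0,0,-.707]);z=T.as_matrix()[:,2]
G=np.array([.5095,.2262,.087])+.005*z
E
python3 - <<'E'
from h import *
plan((G-.13*z,T),(G,T));print(tool()[2]["q"])
E
```

```text
t: 7.9
tool_pos: [0.5647, 0.3453, 0.2476]
tool_rot: [-3.141, -0.0, 2.144]
force: [0.6, 1.2, 0.7]
width: 0.0855
grip_force: 0.0
t: 8.57
tool_pos: [0.504, 0.3088, 0.2467]
tool_rot: [-3.137, 0.002, 1.654]
force: [1.0, -0.2, -0.7]
width: 0.0853
grip_force: 0.0
t: 9.23
tool_pos: [0.506, 0.3124, 0.2431]
tool_rot: [-3.133, 0.789, 1.664]
force: [-0.8, -0.7, -1.2]
width: 0.0852
grip_force: 0.0
t 9.23 p [0.506  0.3124 0.2431] w 0.0852
 turn [0.001 0.003 0.01 ]  shift cm [ 4.94 -0.33  4.63]
 turn [0. 0. 0.]  shift cm [-0. -0. 13.]
[ 0.71515745  0.47371317  1.45128168 -0.61590914  1.72144842  0.69266564]
```

```bash
python3 -m jog '[[[0,0,0],[1.7,-0.1,1.6],0],[[0,0,0],[1.7,-0.1,1.5],0],[[0,0,0],[1.5,-0.1,1.5],0],[[0,0,0],[0,0,2],0],[[0,0,0],[0,0,2],0],[[0,0,0],[0,0,0],0],[[0,0,0],[0,0,0],0]]'
python3 - <<'E'
from h import *
plan((G,T));print(tool()[2]["q"])
p,d=bot.camera("wrist");c=bot.get_calibration("wrist");P=cloud(c,d);hsv=cv2.cvtColor(p,cv2.COLOR_RGB2HSV)
cv2.imwrite("pics/w3.png",p[:,:,::-1])
E
```

```text
t: 9.82
tool_pos: [0.5067, 0.2835, 0.1521]
tool_rot: [-3.14, 0.783, 1.653]
force: [0.2, 0.5, 1.8]
width: 0.0853
grip_force: 0.0
t 9.82 p [0.5067 0.2835 0.1521] w 0.0853
 turn [ 0.001 -0.002  0.002]  shift cm [ 0.55 -0.17  9.15]
[ 0.68145257  0.53638307  1.54728062 -0.62086782  1.5709187   0.76750012]
```

View pics/w3.png

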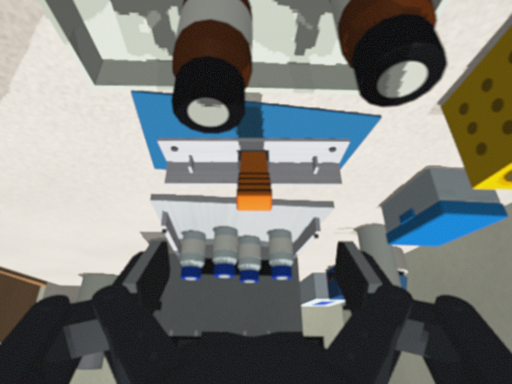

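The wrist view (upside down) shows the orange grip at (255,185), midway between the fingers at about 150 and 360. The used and amber bottles both stand in the tray, at (208,110) and (395,80). Next I'll check the gripper body's clearance to them at the grasp pose.

Run:
```python
from h import *
np.set_printoptions(precision=4,suppress=True)
for n,x in(("used",[.4814,.3157]),("amber",[.5655,.3456])):
    for a in np.linspace(0,2*np.pi,9)[:-1]:
        pt=np.array([x[0]+.0185*np.cos(a),x[1]+.0185*np.sin(a),.089]);print(n,T.inv().apply(pt-G)*1000)
```

```text
used [ 62.2062  -2.5004 -70.0426]
used [ 71.7294  -6.8687 -79.567 ]
used [ 76.2793 -19.4813 -84.1174]
used [ 73.1906 -32.9499 -81.0284]
used [ 64.2727 -39.3848 -72.1094]
used [ 54.7496 -35.0165 -62.585 ]
used [ 50.1997 -22.4039 -58.0346]
used [ 53.2883  -8.9353 -61.1236]
amber [ 78.5843  83.6986 -86.4227]
amber [ 88.1074  79.3304 -95.9471]
amber [  92.6573   66.7178 -100.4975]
amber [ 89.5687  53.2491 -97.4085]
amber [ 80.6508  46.8142 -88.4895]
amber [ 71.1276  51.1825 -78.9651]
amber [ 66.5777  63.7951 -74.4147]
amber [ 69.6664  77.2637 -77.5037]
```

```bash
python3 -m jog '[[[0,0,0],[0.3,-0.1,2],0],[[0,0,0],[0.2,-0.1,2],0],[[0,0,0],[0,0,2],0],[[0,0,0],[0,0,1.5],0],[[0,0,0],[0,0,1],0],[[0,0,0],[0,0,0.6],0],[[0,0,0],[0,0,0],0],[[0,0,0],[0,0,0],0]]' 60
python3 - <<'E'
from h import *
plan((G,T));print(tool()[2]["force"])
E
```

```text
t: 10.53
tool_pos: [0.5104, 0.2242, 0.085]
tool_rot: [3.14, 0.783, 1.653]
force: [-0.2, -0.4, 0.3]
width: 0.0852
grip_force: 0.0
t 10.53 p [0.5104 0.2242 0.085 ] w 0.0852
 turn [ 0.003 -0.002  0.002]  shift cm [ 0.   -0.08  0.21]
[-0.2384737  -0.42331231  0.27408559]
```

```bash
python3 -m jog '[[[0,0,0],[0,0,0.1],1],[[0,0,0],[0,0,0],1],[[0,0,0],[0,0,0],1],[[0,0,0],[0,0,0],1],[[0,0,0],[0,0,0],1],[[0,0,0],[0,0,0],1],[[0,0,0],[0,0,0],1],[[0,0,0],[0,0,0],1]]' 80
python3 -m jog '[[[0,0,0],[-0.7,0,-0.7],1],[[0,0,0],[-1.4,0,-1.4],1],[[0,0,0],[-1.4,0,-1.4],1],[[0,0,0],[-0.7,0,-0.7],1],[[0,0,0],[0,0,0],1],[[0,0,0],[0,0,0],1]]' 80
python3 - <<'E'
from h import *
np.set_printoptions(precision=4,suppress=True)
p,r,s=tool();print(s["q"],r.as_matrix())
for n in("scene","top"):
    im,d=bot.camera(n);np.savez(n+"4.npz",p=im,d=d)
cv2.imwrite("pics/s4.png",np.load("scene4.npz")["p"][...,::-1])
c=bot.get_calibration("top");P=cloud(c,np.load("top4.npz")["d"]);X,Y,Z=P[...,0],P[...,1],P[...,2]
reg=(X>.36)&(X<.66)&(Y>.07)&(Y<.19)
for lo,hi in((.065,.09),(.044,.06)):
  for ce,st,l in blobs(reg&(Z>lo)&(Z<hi),15):
    q=P[l];rr=cv2.minAreaRect(q[:,:2].astype(np.float32));print(lo,len(q),q.mean(0),rr)
E
```

```text
t: 11.2
tool_pos: [0.5105, 0.2236, 0.0841]
tool_rot: [3.139, 0.783, 1.653]
force: [0.1, 2.2, 2.1]
width: 0.0249
grip_force: 78.8
t: 11.7
tool_pos: [0.5098, 0.2231, 0.143]
tool_rot: [3.141, 0.782, 1.653]
force: [-0.8, 0.4, -2.2]
width: 0.0248
grip_force: 78.7
[ 0.6066  0.478   1.6543 -0.6591  1.4914  0.7452] [[-0.0582  0.9966  0.0584]
 [ 0.7069  0.0825 -0.7025]
 [-0.705   0.0004 -0.7093]]
0.065 530 [0.5023 0.1628 0.0701] ((0.5129948854446411, 0.1634562462568283), (0.1970529705286026, 0.04223869368433952), 4.557682514190674)
```

View pics/s4.png

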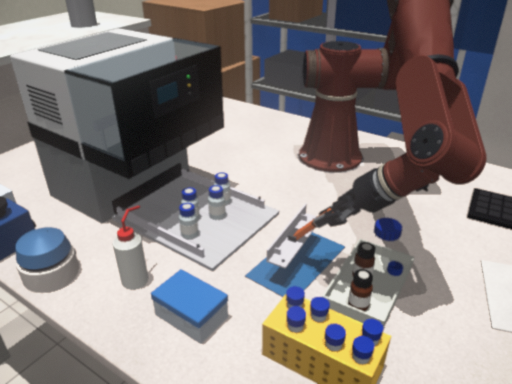

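The scene view shows the straightedge lifted level, gripped at (315,228) and clear of the mat. Both brown bottles stand in the tray, at (365,255) and (360,288). Next is the push geometry.

```bash
cat >> h.py <<'E'
YA=np.arctan2(.022,.99976)
SO=np.array([.5087,-.2022,0]);SR=R.from_euler('z',np.pi-YA)  # sampler frame
E
python3 - <<'E'
from h import *
np.set_printoptions(precision=4,suppress=True)
print("sampler axes",SR.as_matrix()[:,:2].T)
c=bot.get_calibration("top");P=cloud(c,np.load("top4.npz")["d"]);X,Y,Z=P[...,0],P[...,1],P[...,2]
reg=(X>.36)&(X<.66)&(Y>.07)&(Y<.19)&(Z>.05)&(Z<.12)
q=P[reg];f=q[(q[:,2]<.078)];A=np.c_[f[:,:2]-f[:,:2].mean(0),np.ones(len(f))]
for _ in range(4):
    k=np.linalg.lstsq(A,f[:,2],rcond=None)[0];e=abs(A@k-f[:,2])<.004;A,f=A[e],f[e]
print("foot plane",k,len(f));b=q[q[:,2]>.088];b=b[b[:,1]<.16];print("blade",np.polyfit(b[:,0],b[:,1],1),b.mean(0))
for cx in([.5866,-.0933],[.5323,-.1355],[.4864,-.087],[.4262,-.1164]):print("bottle",SR.inv().apply(np.array([*cx,0])-SO)*1000)
p,r,s=tool()
SE=R.from_euler('z',np.pi+np.radians(4.5));O=np.array([.513,.1632,.063])
ot=r.inv().apply(O-p);rt=r.inv()*SE
def tcp(y,zz,x=0):
    rr=SR*rt.inv();o=SO+SR.apply([x,y,zz]);return o-rr.apply(ot),rr
A1=tcp(-.1825,.06);A2=tcp(-.1825,.0135);A3=tcp(.0435,.0135)
plan(A1,A2,A3)
for x in(-.0425,.0425):
  for zz in(-.059,-.12,-.16): print(x,zz,SR.inv().apply(A3[0]+A3[1].apply([x,0,zz])-SO)*1000)
np.savez("hold.npz",ot=ot,rt=rt.as_quat())
E
```

```text
sampler axes [[-0.9998  0.022   0.    ]
 [-0.022  -0.9998  0.    ]]
foot plane [-0.0102 -0.0106  0.0661] 580
blade [0.0954 0.0945] [0.5106 0.1432 0.0941]
bottle [ -75.4854 -110.5874    0.    ]
bottle [-22.1269 -67.2031   0.    ]
bottle [  24.829  -114.6815    0.    ]
bottle [ 84.3676 -83.9642   0.    ]
t 11.8 p [0.509  0.2225 0.1416] w 0.0252
 turn [0.071 0.    0.071]  shift cm [-12.73   0.9   13.11]
 turn [0. 0. 0.]  shift cm [3.28 0.01 3.29]
 turn [0. 0. 0.]  shift cm [-16.    -0.09  15.96]
-0.0425 -0.059 [ -0.7668 -27.4981 163.8945]
-0.0425 -0.12 [ -0.6962 -70.5782 207.0813]
-0.0425 -0.16 [ -0.6499 -98.8275 235.4004]
0.0425 -0.059 [ -0.3795 -87.6754 103.865 ]
0.0425 -0.12 [  -0.3089 -130.7555  147.0518]
0.0425 -0.16 [  -0.2626 -159.0049  175.3709]
```

```bash
python3 -m jog '[[[0.0355,0,0.0355],[0,0,0],1],[[0.0355,0,0.0355],[0,0,0],1],[[0,0,0],[-1,0.1,1],1],[[0,0,0],[-2,0.15,2.1],1],[[0,0,0],[-2,0.15,2.1],1],[[0,0,0],[-2,0.15,2.1],1],[[0,0,0],[-2,0.15,2.1],1],[[0,0,0],[-2,0.15,2.1],1]]' 80
python3 -m jog '[[[0,0,0],[-1.2,0.1,1.2],1],[[0,0,0],[-0.5,0,0.5],1],[[0,0,0],[0,0,0],1],[[0,0,0],[0,0,0],1],[[0,0,0],[0,0,0],1]]' 80
cat >> h.py <<'E'
def tcp(y,zz,x=0):
    f=np.load("hold.npz");rr=SR*R.from_quat(f["rt"]).inv();return SO+SR.apply([x,y,zz])-rr.apply(f["ot"]),rr
E
python3 - <<'E'
from h import *
np.set_printoptions(precision=4,suppress=True)
plan(tcp(-.1825,.03),tcp(-.1825,.0145),tcp(.0435,.0145));p,r,s=tool();print(s["q"],r.as_matrix()[2])
im,d=bot.camera("top");c=bot.get_calibration("top");P=cloud(c,d);X,Y,Z=P[...,0],P[...,1],P[...,2]
reg=(X>.36)&(X<.66)&(Y>-.06)&(Y<.07)&(Z>.05)
for ce,st,l in blobs(reg&(Z<.075),40):
    q=P[l];print("foot",len(q),SR.inv().apply(q.mean(0)-SO),cv2.minAreaRect(q[:,:2].astype(np.float32)))
q=P[reg&(Z>.084)&(Z<.1)&(Y<.01)];
S=SR.inv().apply(q-SO);print("blade",len(q),np.polyfit(S[:,0],S[:,1],1),S.min(0),S.max(0))
cv2.imwrite("pics/t5.png",cv2.resize(im[130:280,110:350,::-1],None,fx=3,fy=3))
E
```

```text
t: 12.47
tool_pos: [0.5143, 0.0615, 0.138]
tool_rot: [-3.137, 0.785, 1.557]
force: [1.0, 0.7, -2.4]
width: 0.0252
grip_force: 79.1
t: 12.88
tool_pos: [0.5163, 0.0405, 0.139]
tool_rot: [-3.141, 0.783, 1.555]
force: [-0.1, 0.1, -1.9]
width: 0.0251
grip_force: 79.0
t 12.88 p [0.5163 0.0405 0.139 ] w 0.0251
 turn [ 0.003 -0.001 -0.   ]  shift cm [ 2.08 -0.15  2.21]
 turn [0. 0. 0.]  shift cm [1.09 0.   1.1 ]
 turn [0. 0. 0.]  shift cm [-16.    -0.09  15.96]
[ 0.3191  0.3477  1.8501 -0.7535  1.3414  0.6675] [-0.7057 -0.0003 -0.7085]
foot 772 [ 0.0005 -0.1851  0.0634] ((0.5144415497779846, -0.017295468598604202), (0.19828441739082336, 0.0442923903465271), 0.18267570436000824)
blade 138 [ 0.0112 -0.1732] [-0.1005 -0.2099  0.0843] [ 0.0963 -0.1603  0.0984]
```

View pics/t5.png

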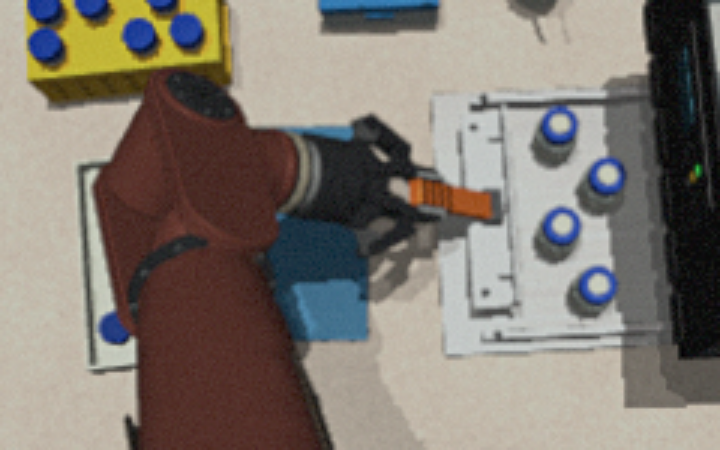

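The straightedge hangs over the front of the plate, between the rails, with its blade at about (510,205) and roughly parallel to the bottle row. I'll refine the yaw before lowering it.

Run:
```python
from h import *
np.set_printoptions(precision=4,suppress=True)
c=bot.get_calibration("top");im,d=bot.camera("top");P=cloud(c,d);X,Y,Z=P[...,0],P[...,1],P[...,2]
S=SR.inv().apply(P.reshape(-1,3)-SO)
def fit(n,m,ax):
    q=S[m.ravel()]
    for _ in range(4):
        k=np.polyfit(q[:,ax],q[:,1-ax],1);e=np.abs(np.polyval(k,q[:,ax])-q[:,1-ax])<.004;q=q[e]
    print(n,len(q),k,q.min(0),q.max(0))
s=S.reshape(P.shape)
fit("blade",(Z>.085)&(Z<.102)&(abs(s[...,0])<.105)&(s[...,1]>-.175)&(s[...,1]<-.15),0)
# foot rear edge: rearmost foot point per column
m=(Z>.055)&(Z<.075)&(abs(s[...,0])<.105)&(s[...,1]>-.22)&(s[...,1]<-.15)
q=s[m];e=[]
for a in np.arange(-.095,.095,.01):
    k=q[(q[:,0]>=a)&(q[:,0]<a+.01)]
    if len(k)>4:e.append((a+.005,k[:,1].min()))
e=np.array(e);print("footrear",np.polyfit(e[:,0],e[:,1],1),e[:,1].round(4))
for sg in(1,-1): fit("rail",(Z>.03)&(Z<.042)&(s[...,0]*sg>.11)&(s[...,0]*sg<.135)&(s[...,1]>-.2)&(s[...,1]<-.02),1)
f=np.load("top0.npz");P0=cloud(c,f["d"]);s0=SR.inv().apply(P0.reshape(-1,3)-SO).reshape(P0.shape)
m=(P0[...,2]>.007)&(P0[...,2]<.017)&(abs(s0[...,0])<.138)&(s0[...,1]<-.2)&(s0[...,1]>-.25);q=s0[m];e=[]
for a in np.arange(-.135,.135,.01):
    k=q[(q[:,0]>=a)&(q[:,0]<a+.01)];e.append((a+.005,k[:,1].min()))
e=np.array(e);print("platefront",np.polyfit(e[:,0],e[:,1],1))
m=(P0[...,2]>.40)&(P0[...,2]<.43);q=s0[m];e=[]
for a in np.arange(-.15,.15,.01):
    k=q[(q[:,0]>=a)&(q[:,0]<a+.01)];e.append((a+.005,k[:,1].min()))
e=np.array(e);print("headfront",np.polyfit(e[:,0],e[:,1],1),np.median(e[:,1]))
```

```text
blade 92 [ 0.0149 -0.1637] [-0.1004 -0.1665  0.0855] [ 0.094  -0.1608  0.096 ]
footrear [ 0.0099 -0.2032] [-0.2072 -0.2079 -0.2054 -0.2059 -0.2064 -0.2069 -0.2072 -0.2044 -0.1815
 -0.1818 -0.2064 -0.2065 -0.2046 -0.205  -0.2056 -0.2056 -0.2036 -0.2042
 -0.2047]
rail 137 [-0.0042  0.1224] [ 0.1187 -0.1937  0.031 ] [ 0.1265 -0.0206  0.0418]
rail 142 [-0.0079 -0.1234] [-0.1269 -0.1957  0.0301] [-0.1187 -0.0207  0.0416]
platefront [ 0.0052 -0.235 ]
headfront [ 0.0027 -0.0306] -0.03063543651985215
```

```bash
sed -i 's/^YA=.*/YA=.017/' h.py
python3 -m jog '[[[0.0065,0,0.0065],[0,0,0],1],[[0,0,0],[0.7,-0.1,0.75],1],[[0,0,0],[0.7,-0.05,0.75],1],[[0,0,0],[0.7,0,0.75],1],[[0,0,0],[0.5,0,0.5],1],[[0,0,0],[0,0,0],1],[[0,0,0],[0,0,0],1],[[0,0,0],[0,0,0],1]]' 80
python3 - <<'E'
from h import *
np.set_printoptions(precision=4,suppress=True)
c=bot.get_calibration("top");im,d=bot.camera("top");P=cloud(c,d);S=SR.inv().apply(P.reshape(-1,3)-SO);s=S.reshape(P.shape);Z=P[...,2]
m=(Z>.033)&(Z<.062)&(abs(s[...,0])<.103)&(s[...,1]>-.18)&(s[...,1]<-.15)&(abs(s[...,0])>.02);q=s[m]
for _ in range(4):
    k=np.polyfit(q[:,0],q[:,1],1);q=q[abs(np.polyval(k,q[:,0])-q[:,1])<.004]
print("blade",k,q.min(0),q.max(0),np.median(q[:,2]))
m=(Z>.014)&(Z<.026)&(abs(s[...,0])<.1)&(s[...,1]>-.2)&(s[...,1]<-.175);print("foot top z",np.median(s[m][:,2]),"left/right",np.median(s[m&(s[...,0]<-.04)][:,2]),np.median(s[m&(s[...,0]>.04)][:,2]))
p,r,st=tool();print(p,SR.inv().apply(p-SO),r.as_matrix()[2],st["force"])
print("per 1cm +y in tool",r.inv().apply(SR.apply([0,1,0])), "x",r.inv().apply(SR.apply([1,0,0])))
E
```

```text
t: 13.65
tool_pos: [0.5148, 0.0386, 0.1014]
tool_rot: [-3.141, 0.784, 1.545]
force: [-0.2, 0.6, -2.0]
width: 0.0248
grip_force: 79.0
blade [ 0.0006 -0.1619] [-0.0992 -0.1639  0.0331] [ 0.0982 -0.159   0.0596] 0.05224029885110193
foot top z 0.023567947457010963 left/right 0.023351074796374327 0.023753784500444963
[0.5151 0.0387 0.1017] [-0.0023 -0.241   0.1017] [-0.7062  0.0006 -0.7081] [-0.0185  0.3394 -1.959 ]
per 1cm +y in tool [-0.708   0.0095  0.7061] x [-0.0071 -1.      0.0063]
```

```bash
python3 -m jog '[[[0,0,0],[0.2,0,0.2],1],[[0,0,0],[0.18,0,0.18],1],[[0,0,0],[0,0,0],1],[[0,0,0],[0,0,0],1],[[0,0,0],[-0.2,0,0.2],1],[[0,0,0],[-0.3,0,0.3],1],[[0,0,0],[-0.3,0,0.3],1],[[0,0,0],[-0.3,0,0.3],1]]' 80
python3 -m jog '[[[0,0,0],[-0.3,0,0.3],1],[[0,0,0],[-0.3,0,0.3],1],[[0,0,0],[-0.4,0.01,0.4],1],[[0,0,0],[-0.4,0,0.4],1],[[0,0,0],[-0.4,0.01,0.4],1],[[0,0,0],[-0.4,0,0.4],1],[[0,0,0],[-0.4,0.01,0.4],1],[[0,0,0],[-0.4,0,0.4],1]]' 80
python3 -m jog '[[[0,0,0],[-0.4,0.01,0.4],1],[[0,0,0],[-0.4,0,0.4],1],[[0,0,0],[-0.4,0.01,0.4],1],[[0,0,0],[-0.4,0,0.4],1],[[0,0,0],[-0.4,0.01,0.4],1],[[0,0,0],[-0.4,0,0.4],1],[[0,0,0],[0,0,0],1],[[0,0,0],[0,0,0],1]]' 80
python3 - <<'E'
from h import *
np.set_printoptions(precision=4,suppress=True)
im,d=bot.camera("top");c=bot.get_calibration("top");P=cloud(c,d);S=SR.inv().apply(P.reshape(-1,3)-SO);s=S.reshape(P.shape);Z=P[...,2]
for ce,st,l in blobs((Z>.088)&(Z<.104)&(abs(s[...,0])<.12)&(s[...,1]<0)&(s[...,1]>-.13),20):print("cap",s[l].mean(0),st[4])
m=(Z>.036)&(Z<.055)&(abs(s[...,0])<.103)&(s[...,1]>-.14)&(s[...,1]<-.03)&(abs(s[...,0])>.02);q=s[m]
for _ in range(6):
    k=np.polyfit(q[:,0],q[:,1],1);q=q[abs(np.polyval(k,q[:,0])-q[:,1])<.005]
print("blade",k,len(q),q.min(0),q.max(0))
p,r,stt=tool();print(SR.inv().apply(p-SO),stt["q"],stt["force"])
cv2.imwrite("pics/t6.png",cv2.resize(im[130:280,200:370,::-1],None,fx=4,fy=4))
E
```

```text
t: 14.37
tool_pos: [0.5142, 0.0226, 0.0961]
tool_rot: [-3.141, 0.784, 1.544]
force: [0.4, 0.4, -3.3]
width: 0.0249
grip_force: 79.1
t: 15.03
tool_pos: [0.5135, -0.0197, 0.096]
tool_rot: [3.141, 0.784, 1.544]
force: [-0.0, 2.4, -1.4]
width: 0.0251
grip_force: 79.4
t: 15.7
tool_pos: [0.5122, -0.0541, 0.0958]
tool_rot: [-3.14, 0.785, 1.544]
force: [-1.3, 0.3, -2.5]
width: 0.0246
grip_force: 79.1
cap [-0.0758 -0.0446  0.0959] 120
cap [-0.0227 -0.0447  0.0962] 112
cap [ 0.0235 -0.0445  0.0963] 127
cap [ 0.0842 -0.0448  0.0966] 129
blade [-0.0069 -0.0663] 58 [-0.0827 -0.0694  0.0378] [ 0.0989 -0.0618  0.0548]
[-0.0011 -0.1484  0.0957] [ 0.1542  0.3625  1.9395 -0.8485  1.1845  0.658 ] [ 0.5822 -0.4684 -3.1782]
```

View pics/t6.png

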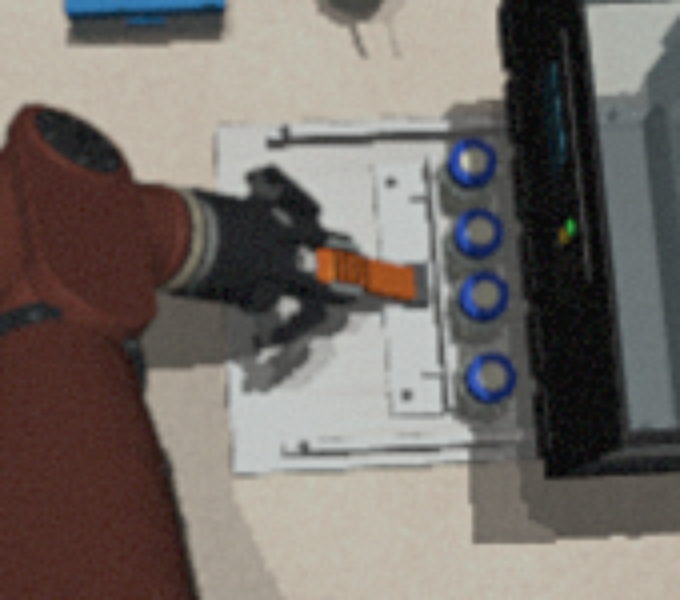

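All four caps are in a straight row against the blade (y = -44.6 mm each) and standing, with the head's front edge just to their right. I'll continue.

```bash
python3 -m jog '[[[0,0,0],[-0.3,0,0.3],1],[[0,0,0],[-0.4,0,0.4],1],[[0,0,0],[-0.4,0.01,0.4],1],[[0,0,0],[-0.4,0,0.4],1],[[0,0,0],[-0.4,0.01,0.4],1],[[0,0,0],[-0.4,0,0.4],1],[[0,0,0],[-0.4,0.01,0.4],1],[[0,0,0],[-0.4,0,0.4],1]]' 80
python3 -m jog '[[[0,0,0],[-0.4,0.01,0.4],1],[[0,0,0],[-0.4,0,0.4],1],[[0,0,0],[-0.4,0.01,0.4],1],[[0,0,0],[-0.4,0,0.4],1],[[0,0,0],[-0.4,0.01,0.4],1],[[0,0,0],[-0.4,0,0.4],1],[[0,0,0],[-0.4,0,0.4],1],[[0,0,0],[-0.4,0,0.4],1]]' 80
python3 -m jog '[[[0,0,0],[-0.4,0.01,0.4],1],[[0,0,0],[-0.4,0,0.4],1],[[0,0,0],[-0.4,0.01,0.4],1],[[0,0,0],[-0.3,0,0.3],1],[[0,0,0],[-0.3,0,0.3],1],[[0,0,0],[0,0,0],1],[[0,0,0],[0,0,0],1]]' 80
python3 - <<'E'
from h import *
np.set_printoptions(precision=4,suppress=True)
p,r,stt=tool();print(SR.inv().apply(p-SO),stt["q"],stt["force"],r.as_matrix()[2])
E
```

```text
t: 16.42
tool_pos: [0.5118, -0.0977, 0.0958]
tool_rot: [-3.141, 0.784, 1.544]
force: [-0.2, 2.7, -1.5]
width: 0.0249
grip_force: 79.4
t: 17.08
tool_pos: [0.511, -0.1428, 0.0958]
tool_rot: [-3.141, 0.784, 1.545]
force: [1.2, 4.3, -2.0]
width: 0.0249
grip_force: 79.3
t: 17.67
tool_pos: [0.5104, -0.1684, 0.096]
tool_rot: [-3.141, 0.785, 1.544]
force: [0.7, -0.1, -2.2]
width: 0.0252
grip_force: 79.2
[-0.0011 -0.0338  0.096 ] [-0.0644  0.3246  1.9927 -0.9533  1.0483  0.5601] [ 0.6896 -0.0538 -2.185 ] [-0.707  -0.0008 -0.7072]
```

```bash
python3 -m jog '[[[0,0,0],[-0.2,0,0.2],1],[[0,0,0],[-0.2,0,0.2],1],[[0,0,0],[-0.2,0,0.2],1],[[0,0,0],[-0.2,0,0.2],1],[[0,0,0],[-0.2,0,0.2],1],[[0,0,0],[0,0,0],1]]' 80
python3 -m jog '[[[0,0,0],[-0.1,0,0.1],1],[[0,0,0],[-0.1,0,0.1],1],[[0,0,0],[0,0,0],1],[[0,0,0],[0,0,0],1]]' 80
python3 - <<'E'
from h import *
np.set_printoptions(precision=4,suppress=True)
p,r,stt=tool();print(SR.inv().apply(p-SO),stt["force"])
E
```

```text
t: 18.17
tool_pos: [0.5103, -0.1824, 0.0958]
tool_rot: [3.141, 0.784, 1.544]
force: [0.8, 0.4, -2.6]
width: 0.0246
grip_force: 79.1
t: 18.5
tool_pos: [0.5102, -0.1849, 0.0958]
tool_rot: [-3.141, 0.784, 1.544]
force: [0.4, 2.0, -1.4]
width: 0.0249
grip_force: 79.3
[-0.0012 -0.0173  0.0958] [ 0.3645  1.9627 -1.4063]
```

```bash
for i in 1 2; do :; done; python3 -m jog '[[[0,0,0],[-0.1,0,0.1],1],[[0,0,0],[0,0,0],1],[[0,0,0],[0,0,0],1]]' 80
python3 -m jog '[[[0,0,0],[-0.1,0,0.1],1],[[0,0,0],[0,0,0],1],[[0,0,0],[0,0,0],1]]' 80
python3 - <<'E'
from h import *
np.set_printoptions(precision=4,suppress=True)
p,r,stt=tool();print(SR.inv().apply(p-SO),stt["force"],stt["wrist_torque"])
E
```

```text
t: 18.75
tool_pos: [0.5102, -0.1857, 0.0958]
tool_rot: [3.141, 0.783, 1.544]
force: [0.2, 5.5, 0.9]
width: 0.0248
grip_force: 79.8
t: 19.0
tool_pos: [0.5103, -0.1859, 0.0959]
tool_rot: [3.14, 0.782, 1.543]
force: [-1.9, 12.0, 4.1]
width: 0.0249
grip_force: 80.9
[-0.0013 -0.0163  0.0959] [-1.9206 12.004   4.075 ] [ 1.5094  0.2652 -0.232 ]
```

```bash
python3 -m jog '[[[0,0,0],[-0.1,0,0.1],1],[[0,0,0],[0,0,0],1],[[0,0,0],[0,0,0],1]]' 80
python3 - <<'E'
from h import *
np.set_printoptions(precision=4,suppress=True)
p,r,stt=tool();print(SR.inv().apply(p-SO),stt["force"],stt["wrist_torque"])
for n,a in(("top",np.s_[130:280,260:430]),("scene",np.s_[130:280,100:320])):
    im,d=bot.camera(n);np.savez(n+"7.npz",p=im,d=d);cv2.imwrite(f"pics/{n}7.png",cv2.resize(im[a][:,:,::-1],None,fx=3.6,fy=3.6,interpolation=cv2.INTER_CUBIC))
E
```

```text
t: 19.25
tool_pos: [0.5103, -0.1861, 0.0961]
tool_rot: [3.139, 0.78, 1.542]
force: [-4.0, 20.1, 8.3]
width: 0.0253
grip_force: 81.9
[-0.0014 -0.0161  0.0961] [-3.9789 20.0845  8.2876] [ 1.8941  0.4908 -0.4883]
```

View pics/scene7.png

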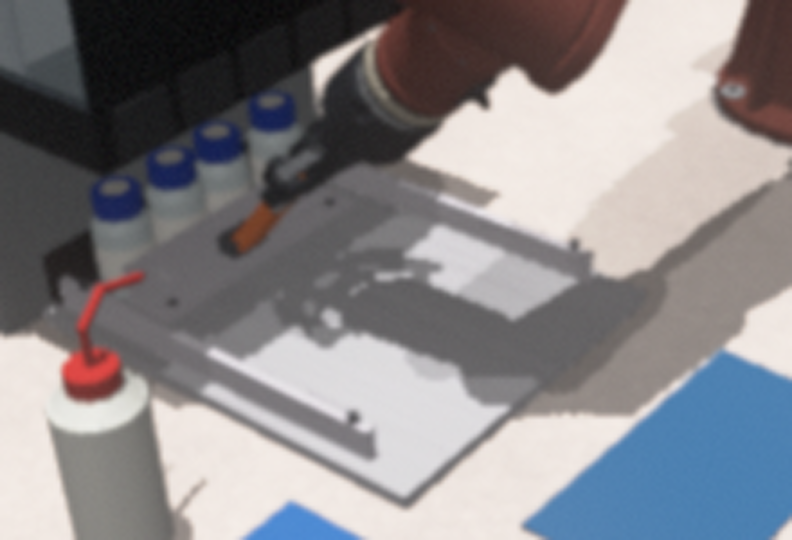

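View pics/top7.png

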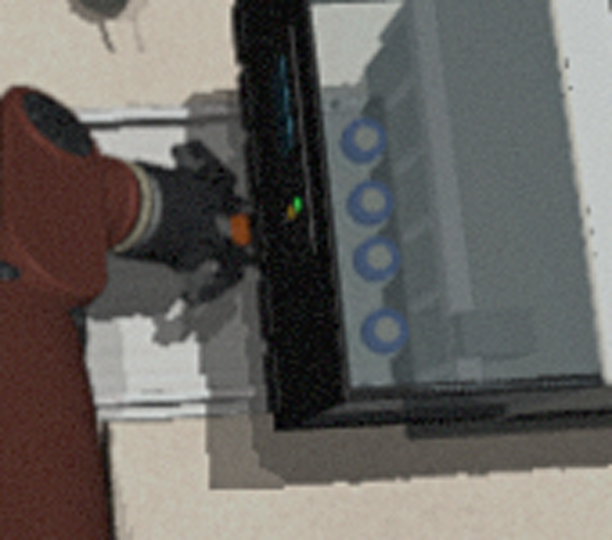

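Scene crop: four caps at (117,190), (172,158), (217,135) and (271,103), all upright with the blade behind them. Top crop, through the clear cover: caps at (364,140), (370,202), (377,259) and (384,331). I'll check that they're seated.

Run:
```python
from h import *
np.set_printoptions(precision=4,suppress=True)
S=lambda q:(SR.inv().apply(q-SO)*1000).round(1)
f=np.load("top7.npz");c=bot.get_calibration("top");cs=bot.get_calibration("scene")
h=cv2.cvtColor(f["p"],cv2.COLOR_RGB2HSV);m=(h[...,0]>105)&(h[...,0]<125)&(h[...,1]>95);m[:,:345]=0;m[:,380:]=0;m[:160]=0;m[232:]=0
for ce,st,l in blobs(m,15):
    v=np.argwhere(l)[:,::-1].astype(np.float32);b=cv2.minEnclosingCircle(v);print("top",b,S(onz(c,b[0],.096)[0:1])[0])
g=np.load("scene7.npz")
h=cv2.cvtColor(g["p"],cv2.COLOR_RGB2HSV);m=(h[...,0]>112)&(h[...,0]<128)&(h[...,1]>120)&(h[...,2]>50);m[:150]=0;m[195:]=0;m[:,:120]=0;m[:,190:]=0
P=cloud(cs,g["d"])
s=(SR.inv().apply(P.reshape(-1,3)-SO)*1000).reshape(P.shape)
m=(s[...,2]>92)&(s[...,2]<101)&(abs(s[...,0])<110)&(s[...,1]>50)&(s[...,1]<120)
for ce,st,l in blobs(m,8): print("scene top",st,s[l].mean(0),s[l].min(0),s[l].max(0))
```

```text
top ((361.0, 168.5), 5.852449893951416) [-75.6  87.8  96. ]
top ((362.7173767089844, 185.8913116455078), 5.786535263061523) [-21.7  86.9  96. ]
top ((364.5, 201.5), 5.700977325439453) [25.9 87.  96. ]
top ((366.6785583496094, 221.4642791748047), 5.8644185066223145) [85.6 86.9 96. ]
scene top [169 156  13   7  66] [80.4449 84.1025 95.0822] [63.4226 67.1951 92.2361] [ 99.6069 103.1678  98.8797]
scene top [154 164  13   8  74] [20.2807 84.4672 95.0858] [ 2.7112 67.2481 92.2328] [ 39.5256 103.2205  97.4138]
scene top [141 171  14   7  80] [-27.0478  84.662   95.0475] [-43.4762  66.0389  92.3068] [-10.118  107.1349  97.6347]
scene top [118 177   8   5  15] [-88.3936 118.4888  96.7951] [-98.0549 116.2045  93.6719] [-76.6608 119.8536 100.8861]
scene top [125 179  15   8  88] [-81.4724  84.7338  95.1439] [-98.4348  66.6653  92.0456] [-62.4717 104.2257  99.4514]
```

```bash
python3 -m jog '[[[-0.007,0,-0.007],[0,0,0],1],[[0,0,0],[0,0,0],1],[[0,0,0],[0,0,0],1]]' 80
python3 -m jog '[[[0.007,0,0.007],[0,0,0],1],[[0.006,0,0.006],[0,0,0],1],[[0,0,0],[0,0,0],1],[[0,0,0],[0,0,0],1]]' 80
python3 - <<'E'
from h import *
np.set_printoptions(precision=4,suppress=True)
p,r,stt=tool();print(SR.inv().apply(p-SO),stt["force"],stt["wrist_torque"])
S=lambda q:(SR.inv().apply(q-SO)*1000).round(1)
c=bot.get_calibration("top");cs=bot.get_calibration("scene");im,d=bot.camera("top")
h=cv2.cvtColor(im,cv2.COLOR_RGB2HSV);m=(h[...,0]>105)&(h[...,0]<125)&(h[...,1]>95);m[:,:345]=0;m[:,380:]=0;m[:160]=0;m[232:]=0
for ce,st,l in blobs(m,15):
    b=cv2.minEnclosingCircle(np.argwhere(l)[:,::-1].astype(np.float32));print("top",S(onz(c,b[0],.096)[0:1])[0])
im,d=bot.camera("scene");P=cloud(cs,d);s=(SR.inv().apply(P.reshape(-1,3)-SO)*1000).reshape(P.shape)
m=(s[...,2]>92)&(s[...,2]<101)&(abs(s[...,0])<110)&(s[...,1]>50)&(s[...,1]<112)
for ce,st,l in blobs(m,8): print("scene",st[4],s[l].mean(0))
E
```

```text
t: 19.6
tool_pos: [0.5103, -0.1862, 0.0961]
tool_rot: [3.138, 0.78, 1.549]
force: [-1.2, 20.1, 7.8]
width: 0.0249
grip_force: 81.9
t: 19.93
tool_pos: [0.5107, -0.1861, 0.0959]
tool_rot: [3.139, 0.78, 1.536]
force: [-5.1, 17.5, 8.2]
width: 0.0252
grip_force: 81.7
[-0.0017 -0.0161  0.0959] [-5.1353 17.5262  8.2038] [1.7921 0.1976 0.1698]
top [-75.8  86.6  96. ]
top [-23.8  84.3  96. ]
top [-16.4  93.3  96. ]
top [26.  86.4 96. ]
top [85.7 87.8 96. ]
scene 63 [80.5714 84.1742 95.1837]
scene 78 [20.2152 84.145  94.9555]
scene 80 [-26.7449  84.6401  95.0278]
scene 86 [-81.0385  84.8928  95.1593]
```

```bash
python3 -m jog '[[[0,0,0],[0.1,0,-0.1],1],[[0,0,0],[0.2,0,-0.2],1],[[0,0,0],[0.3,0,-0.3],1],[[0,0,0],[0.5,0,-0.5],1],[[0,0,0],[1,-0.01,-1],1],[[0,0,0],[1,-0.02,-1],1],[[0,0,0],[1,-0.02,-1],1],[[0,0,0],[1,-0.02,-1],1]]' 80
python3 -m jog '[[[0,0,0],[1.2,-0.02,-1.2],1],[[0,0,0],[1.5,-0.02,-1.5],1],[[0,0,0],[1.5,-0.02,-1.5],1],[[0,0,0],[1.5,-0.02,-1.5],1],[[0,0,0],[1.5,-0.02,-1.5],1],[[0,0,0],[1.5,-0.02,-1.5],1],[[0,0,0],[1,0,-1],1],[[0,0,0],[0.5,0,-0.5],1]]' 80
python3 -m jog '[[[0,0,0],[-0.7,0,-0.7],1],[[0,0,0],[-1.4,0,-1.4],1],[[0,0,0],[-1,0,-1],1],[[0,0,0],[-0.3,0,-0.3],1],[[0,0,0],[0,0,0],1],[[0,0,0],[0,0,0],1]]' 80
python3 - <<'E'
from h import *
np.set_printoptions(precision=4,suppress=True)
p,r,stt=tool();print(SR.inv().apply(p-SO),stt["force"],r.as_matrix()[2],stt["q"])
# return pose: as grasped, mat centre alignment
TG=Rt([.9966,.0825,.0],[.0584,-.7025,-.7093])
plan(([.5105,.2236,.143],TG),([.5105,.2236,.0841],TG))
im,d=bot.camera("top");c=bot.get_calibration("top");P=cloud(c,d);s=SR.inv().apply(P.reshape(-1,3)-SO).reshape(P.shape);Z=P[...,2]
m=(Z>.045)&(Z<.075)&(abs(s[...,0])<.105)&(s[...,1]>-.25)&(s[...,1]<-.14)
q=P[m]
A=np.c_[q[:,:2]-q[:,:2].mean(0),np.ones(len(q))];f=q
for _ in range(6):
    k=np.linalg.lstsq(A,f[:,2],rcond=None)[0];e=abs(A@k-f[:,2])<.005;A,f=A[e],f[e]
print("foot plane",k,len(f),f.mean(0),cv2.minAreaRect(f[:,:2].astype(np.float32)))
E
```

```text
t: 20.7
tool_pos: [0.5114, -0.1164, 0.0956]
tool_rot: [-3.14, 0.784, 1.536]
force: [1.2, 0.2, -3.5]
width: 0.0249
grip_force: 79.0
t: 21.37
tool_pos: [0.5161, 0.029, 0.0959]
tool_rot: [3.142, 0.784, 1.537]
force: [-0.7, -1.0, -2.8]
width: 0.025
grip_force: 79.2
t: 21.87
tool_pos: [0.5157, 0.0268, 0.1444]
tool_rot: [3.141, 0.783, 1.534]
force: [0.3, -0.8, -2.8]
width: 0.025
grip_force: 79.0
[-0.0032 -0.2291  0.1444] [ 0.3214 -0.7901 -2.8301] [-0.7056  0.0007 -0.7086] [ 0.2943  0.3341  1.8554 -0.7548  1.344   0.6595]
t 21.87 p [0.5157 0.0268 0.1444] w 0.025
 turn [-0.084  0.001 -0.085]  shift cm [ 14.04   1.1  -13.75]
 turn [0. 0. 0.]  shift cm [ 4.15 -0.    4.18]
foot plane [-0.0088 -0.0127  0.0681] 690 [ 0.511  -0.0299  0.0681] ((0.5127096772193909, -0.030764775350689888), (0.043837856501340866, 0.19702959060668945), 89.11608123779297)
```

```bash
python3 -m jog '[[[-0.042,0,-0.042],[0,0,0],1],[[-0.042,0,-0.042],[0,0,0],1],[[0,0,0],[1,0.1,-1],1],[[0,0,0],[2,0.15,-2],1],[[0,0,0],[2,0.15,-2],1],[[0,0,0],[2,0.15,-2],1],[[0,0,0],[2,0.15,-2],1],[[0,0,0],[2,0.15,-2],1]]' 80
python3 -m jog '[[[0,0,0],[1.7,0.15,-1.6],1],[[0,0,0],[1,0.1,-0.9],1],[[0,0,0],[0.3,0.1,-0.3],1],[[0,0,0],[0,0,0],1],[[0,0,0],[0.6,0,0.6],1],[[0,0,0],[1.2,0,1.2],1],[[0,0,0],[1.2,0,1.2],1],[[0,0,0],[0,0,0],1]]' 80
python3 -m jog '[[[0,0,0],[0,0,0],1],[[0,0,0],[0,0,0],1],[[0,0,0],[0,0,0],1]]' 80
python3 - <<'E'
from h import *
np.set_printoptions(precision=4,suppress=True)
TG=Rt([.9966,.0825,.0],[.0584,-.7025,-.7093])
plan(([.5105,.2236,.0845],TG));print(tool()[2]["force"])
E
```

```text
t: 22.58
tool_pos: [0.5105, 0.1848, 0.1433]
tool_rot: [-3.14, 0.784, 1.655]
force: [0.9, -0.2, -1.8]
width: 0.0252
grip_force: 79.6
t: 23.25
tool_pos: [0.5082, 0.2213, 0.0954]
tool_rot: [-3.13, 0.786, 1.66]
force: [-0.2, -0.4, -3.8]
width: 0.025
grip_force: 79.5
t: 23.5
tool_pos: [0.5118, 0.224, 0.1012]
tool_rot: [3.14, 0.784, 1.653]
force: [0.3, 0.7, -2.5]
width: 0.0252
grip_force: 79.5
t 23.5 p [0.5118 0.224  0.1012] w 0.0252
 turn [ 0.001  0.002 -0.   ]  shift cm [ 1.16 -0.13  1.21]
[ 0.2819  0.736  -2.4796]
```

```bash
python3 -m jog '[[[0,0,0],[0.4,-0.1,0.4],1],[[0,0,0],[0.4,0,0.4],1],[[0,0,0],[0.2,0,0.2],1],[[0,0,0],[0,0,0],1],[[0,0,0],[0,0,0],1],[[0,0,0],[0,0,0],1]]' 80
python3 -m jog '[[[0,0,0],[0.1,0,0.1],1],[[0,0,0],[0,0,0],1],[[0,0,0],[0,0,0],1],[[0,0,0],[0,0,0],1]]' 80
python3 -m jog '[[[0,0,0],[0.1,0,0.1],1],[[0,0,0],[0,0,0],1],[[0,0,0],[0,0,0],1],[[0,0,0],[0,0,0],1]]' 80
```

```text
t: 24.0
tool_pos: [0.5103, 0.2242, 0.0864]
tool_rot: [3.142, 0.784, 1.655]
force: [0.2, -0.5, -2.1]
width: 0.0248
grip_force: 79.5
t: 24.33
tool_pos: [0.5103, 0.2242, 0.085]
tool_rot: [3.141, 0.784, 1.654]
force: [0.1, -0.4, -1.5]
width: 0.0246
grip_force: 79.5
t: 24.67
tool_pos: [0.5105, 0.2243, 0.0842]
tool_rot: [3.14, 0.784, 1.654]
force: [-1.8, 0.7, 1.1]
width: 0.0246
grip_force: 80.0
```

```bash
python3 -m jog '[[[0,0,0],[0,0,0],0.5],[[0,0,0],[0,0,0],0.3],[[0,0,0],[0,0,0],0],[[0,0,0],[0,0,0],0],[[0,0,0],[0,0,0],0],[[0,0,0],[0,0,0],0]]' 40
python3 -m jog '[[[0,0,0],[0,0,-1],0],[[0,0,0],[0,0,-2],0],[[0,0,0],[0,0,-2],0],[[0,0,0],[0,0,-2],0],[[0,0,0],[0,0,-2],0],[[0,0,0],[-1.5,0,-2],0],[[0,0,0],[-1.5,0,-2],0],[[0,0,0],[-1.5,0,-2],0]]'
python3 -m jog '[[[0,0,0],[-2,0,-2],0],[[0,0,0],[-2,0,-2],0],[[0,0,0],[-2,0,-2],0],[[0,0,0],[0,0,0],0],[[0,0,0],[0,0,0],0]]'
python3 - <<'E'
from h import *
np.set_printoptions(precision=4,suppress=True)
im,d=bot.camera("top");i2,d2=bot.camera("scene")
c=bot.get_calibration("top");P=cloud(c,d);X,Y,Z=P[...,0],P[...,1],P[...,2]
for ce,st,l in blobs((X>.38)&(X<.65)&(Y>.1)&(Y<.24)&(Z>.006)&(Z<.05),40):print(len(P[l]),cv2.minAreaRect(P[l][:,:2].astype(np.float32)),np.median(P[l][:,2]))
S=lambda q:(SR.inv().apply(q-SO)*1000).round(1)
h=cv2.cvtColor(im,cv2.COLOR_RGB2HSV);m=(h[...,0]>105)&(h[...,0]<125)&(h[...,1]>95);m[:,:345]=0;m[:,380:]=0;m[:160]=0;m[232:]=0
for ce,st,l in blobs(m,15):
    b=cv2.minEnclosingCircle(np.argwhere(l)[:,::-1].astype(np.float32));print("top",S(onz(c,b[0],.096)[0:1])[0])
P=cloud(bot.get_calibration("scene"),d2);s=(SR.inv().apply(P.reshape(-1,3)-SO)*1000).reshape(P.shape)
for ce,st,l in blobs((s[...,2]>92)&(s[...,2]<101)&(abs(s[...,0])<110)&(s[...,1]>50)&(s[...,1]<112),8): print("scene",st[4],s[l].mean(0))
cv2.imwrite("pics/s8.png",cv2.resize(i2[120:360,90:430,::-1],None,fx=2.2,fy=2.2))
E
```

```text
t: 25.17
tool_pos: [0.5103, 0.2241, 0.0835]
tool_rot: [-3.141, 0.784, 1.655]
force: [0.7, 0.2, 0.1]
width: 0.0854
grip_force: 0.0
t: 25.83
tool_pos: [0.5037, 0.2988, 0.223]
tool_rot: [-3.141, 0.784, 1.656]
force: [0.4, -0.2, -0.1]
width: 0.0855
grip_force: 0.0
t: 26.25
tool_pos: [0.5048, 0.2991, 0.3095]
tool_rot: [3.134, 0.78, 1.65]
force: [-0.8, -0.1, -1.2]
width: 0.0856
grip_force: 0.0
809 ((0.5113077163696289, 0.15742750465869904), (0.09151562303304672, 0.21844682097434998), 88.88446044921875) 0.009766470771114921
top [-75.3  87.1  96. ]
top [-24.2  91.1  96. ]
top [-21.1  84.1  96. ]
top [25.9 87.  96. ]
top [85.6 86.3 96. ]
scene 68 [80.5066 83.5632 95.031 ]
scene 76 [20.1389 84.1895 95.187 ]
scene 83 [-27.9955  84.1531  95.1327]
scene 89 [-81.4367  84.2862  95.1275]
```

View pics/s8.png

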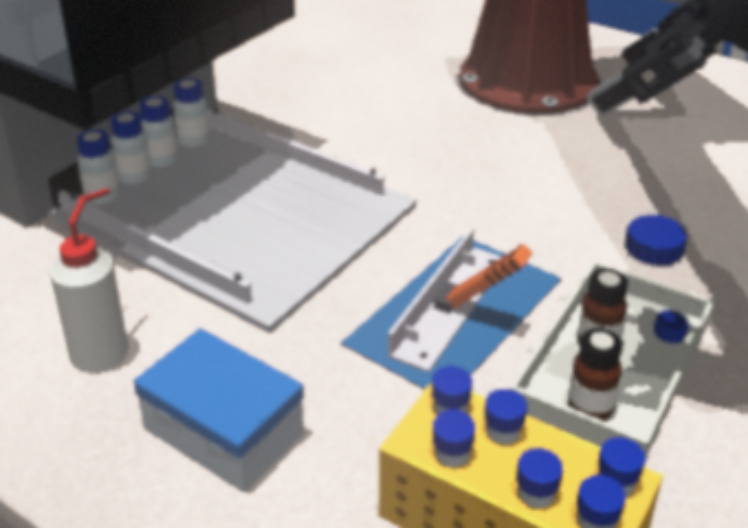

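The final picture shows four bottles upright in a row under the head at the rear stop. The straightedge stands on the mat, both brown bottles stand in the tray, and the gripper is clear.

```bash
python3 -c "
from cell import bot
print(bot.finish_job())"
```

```text
the job is handed in; nothing more can be done
None
```

The job is handed in at about 26 s: the amber bottle stands in the tray with the used one, and the straightedge alone pushed the four blue-capped bottles into one row. By camera they stand at the rear stop to within about 1 mm, the straightedge is back on the mat, and I saw nothing tipped or out of place.

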